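Show which tin goes where in the donation carton

TASK

Show a fellow volunteer what to pack: point from above at the low, wide tin on the table, with the fingertips about three centimetres above the middle of its lid, and stay there for two seconds. Then point in the same way at the empty compartment of the carton, fingertips about three centimetres above the middle of its open top, stay two seconds and finish with the hand still pointing there. Do not touch or move any tin, jar or the carton, and do not point at any of the other tins or the jar on the way.

Things in the scene. Friction and masses are not known exactly. Their poses are not given: they have to be found in the camera images.
- low_tin_lid (a point): middle of the lid of the low, wide tin: the tin to point at first. Steel with a plain paper wrapper, 84 mm across and 40 mm high, standing upright and loose on the table (so this point is 40 mm above the table). z axis up.
- low_tin: the same low, wide tin, origin at the centre of its underside, z up.
- middle_tin: another loose tin standing on the table, same materials, 66 mm across and 80 mm high; origin at the centre of its underside, z up. Leave alone. The three tins on the table stand in any order in a loose row on the robot's left, their centres at least 110 mm apart.
- tall_tin: another loose tin standing on the table, same materials, 66 mm across and 110 mm high; origin at the centre of its underside, z up. Leave alone.
- carton: open cardboard carton fixed on the table on the robot's right, 100 mm (its x) by 290 mm (its y) and 65 mm high, 4 mm walls and floor; two partitions as high as the walls split it along its y into three compartments of about 92 by 91 mm whose centres lie at y = -94, 0 and +94 mm. Origin at the centre of its underside, z up. Two compartments hold a packed thing each, the third is empty; which one is empty changes.
- pad: thin cardboard pad, 84 by 84 by 2 mm, fixed on the floor of the empty compartment; origin at the centre of its underside, z up.
- empty_place (a point): middle of the open top of the empty compartment, level with the carton's rim, 65 mm above the table. z axis up.
- packed_tin: loose tin of 66 mm across and 80 mm high standing in one compartment of the carton, its lid 84 mm above the table; origin at the centre of its underside. Leave alone.
- packed_jar: loose glass jar with a steel cap, 64 mm across and 95 mm high, standing in another compartment, its cap 99 mm above the table; origin at the centre of its underside. Leave alone.

How it is judged:
On the way, in this order (a step that is already met when the one before it is completed fails the run):
1. the hand points at the lid of the low, wide tin and dwells (horizontal distance between the grasp point and low_tin_lid below 0.03 m and z of the grasp point in the frame of low_tin_lid between 0.015 and 0.11 m), for 1.5 s.
2. the hand points at the empty compartment and dwells (horizontal distance between the grasp point and empty_place below 0.03 m and z of the grasp point in the frame of empty_place between 0 and 0.11 m), for 1.5 s.
At the end, for the whole second after the job is handed in: The grasp point is within 30 mm, seen from above, of the middle of the empty compartment and 0 to 110 mm above its rim (the fingertips reach some 20 mm lower), and all tins and the jar stand upright and at rest within 6 mm of where they began (all of step 2 and distance of each of low_tin, middle_tin, tall_tin, packed_tin, packed_jar from where it was at the start of the episode below 0.006 m and linear speed of each of low_tin, middle_tin, tall_tin, packed_tin, packed_jar below 0.01 m/s and angle between each of low_tin, middle_tin, tall_tin, packed_tin, packed_jar's own z axis and vertical below 0.05 rad); the robot touches nothing.
It fails at once if the hand or arm touches a tin, the jar, the pad or the carton (contact force between any of the fingers, the arm and low_tin above 0.3 N or contact force between any of the fingers, the arm and middle_tin above 0.3 N or contact force between any of the fingers, the arm and tall_tin above 0.3 N or contact force between any of the fingers, the arm and packed_tin above 0.3 N or contact force between any of the fingers, the arm and packed_jar above 0.3 N or contact force between any of the fingers, the arm and carton above 0.3 N or contact force between any of the fingers, the arm and pad above 0.3 N).
It fails at once if a tin or the jar is lifted, carried or moved from its place (over 8 mm) (distance of any of low_tin, middle_tin, tall_tin, packed_tin, packed_jar from where it was at the start of the episode above 0.008 m).
It fails at once if the hand points at another tin or the jar: grasp point within 20 mm of its middle, seen from above, and less than 55 mm above its top ((horizontal distance between the grasp point and middle_tin below 0.02 m and z of the grasp point in the frame of middle_tin below 0.135 m) or (horizontal distance between the grasp point and tall_tin below 0.02 m and z of the grasp point in the frame of tall_tin below 0.165 m) or (horizontal distance between the grasp point and packed_tin below 0.02 m and z of the grasp point in the frame of packed_tin below 0.135 m) or (horizontal distance between the grasp point and packed_jar below 0.02 m and z of the grasp point in the frame of packed_jar below 0.15 m)).
It also fails if it takes over 48 s, if anything falls off the work surface, if the arm or the gripper's body presses on something with over 40 N, if the wrist force passes 120 N, or if a joint passes its speed limit or range.

ROBOT

A 6-joint arm with a two-finger parallel gripper is mounted at the origin on the work surface. World frame = base frame: x ahead of the robot, y to its left, z up, the work surface at z = 0. Lengths are in m, angles in rad, forces in N, time in s.
With the tool pointing down it reaches from about 0.275 to 0.75 m from the base axis. Payload 10.2 kg.
Tool frame: the origin (TCP) lies midway between the tips of the shut fingers; the grasp point (between the pads) lies behind it (ctrl.pinch_z is the z of the grasp point in the tool frame, in m); z points along the fingers, y is the direction in which the jaws open and shut (so a half turn about z gives the same grasp; the last joint's range is limited). The gripper opens to 88 mm and grips with 3 to 60 N. Pads are 18 mm wide; open, the fingers measure 123 mm over their backs; the gripper's body (75 mm by 187 mm) begins 45 mm behind the grasp point.
Start: joints at [-1.46, 0.313, 1.498, -0, 1.331, -0.223], TCP at [0.172, -0.496, 0.239] pointing down, gripper open.
Joint ranges: [-2.94, 2.94], [-0.97, 2.17], [0.19, 2.56], [-1.23, 4.37], [0.02, 3.11], [-2.88, 2.88]. Speed limits (rad/s): [2.39, 2.39, 3.01, 3.14, 3.14, 3.14].

INTERFACE

Orientations are given as a 3x3 rotation matrix whose columns are the frame's x, y, z axes.
In Python, from plant import status, viewer, ctrl gives the robot as it stands. The module is installed in compiled form; this text tells all that it offers.
- The arm moves only by the tool step_arm, never from a script. Its argument "rows" is a list of rows, each an object of numbers: "tx", "ty", "tz": the shift along the tool's x, y, z in m; "ax", "ay", "az": the turn, a rotation vector about the tool's x, y, z in degrees; "grip": the opening in per cent of the stroke, from 0 (shut) to 100 (fully open). A call has 1 to 10 rows; each row is the pose to reach, as a shift and turn from the pose commanded when the call began, along the tool's axes at that moment; what a row does not reach only later rows make up. A row lasts 1/12 s, in which the tool goes at most 41.7 mm and 7.16 degrees, less where a joint would pass 70% of its speed; a pose out of reach is approached as far as the arm can. A call with a gripper value outside its range is refused whole. The fingers move at their own pace and stop on an object; "force" is the grip in N (left out, the last holds). Time passes only in rows, so rows that repeat a pose let the fingers close. It gives the time, the measured TCP pose, the force and the opening at its end, in the units of the state.
- status.state(): the state, without advancing time (a new reading comes with each control period).
- viewer.snapshot(name): name is "side" or "top" or "wrist"; returns a dict with "image" (420x560x3 uint8, red, green, blue), "fx", "fy", "cx", "cy" (pixels), "R" (3x3) and "t" (3): a world point X has camera coordinates R X + t; the wrist camera has in their place "tool_from_camera" (4x4, takes a point from camera to tool coordinates, whose origin is the TCP and whose axes are the flange's). Camera axes: x right, y down, z forward; pixel columns grow to the right and rows downward; lengths in m; the calibration is good to about 2 mm. A picture is of the moment at which its call begins: read the wrist's pose just before it. There is no depth.
- ctrl.sign_off(): hands the job in, once; it reports no verdict.
Trained networks look in a picture, given as the dict that the camera call returned (one of the last four; its "shot" number tells which), for a name from the list of things; names that differ only in an ending like _2 or _b are one class to them, and where a whole thing is asked for, a point or a joint stands for the part that bears it (a point fixed in the world has none). Each returns a list of dicts, best first, with "conf" (0 to 1); they miss things now and then, are a little off and sometimes report something else, mostly with a low value. They report only what shows in the picture. A call takes as long as a camera call.
- viewer.cut_out(picture, query): "pixels" (420x560 bool, what is visible of it) and "bbox" ([left, top, right, bottom] in pixels, round what is visible of it).
The state is a dict: "t": time; "joint_positions": joint angles; "joint_velocities": joint speeds; "effort": joint torques, N m; "tcp_pos": TCP position; "orientation": TCP orientation; "force": force on the tool from outside, world axes, zero at the start; "wrist_torque": the same for the moment, N m; "opening": finger opening in m.
Only numpy, scipy, OpenCV 4.12 (cv2) and the standard library are available. Lean on these libraries where they do the work, as an engineer would, in place of code of your own. Each camera call takes 0.05 s, during which the arm holds its last target. There are 200 camera calls.

## Working session

There is one attempt and no reset: what is moved stays moved. The work goes in short steps, Python scripts to look and compute and a tool call to move; the robot and the scene stay as the last step left them, time stands still between calls to the robot, and variables do not carry over. Pictures are saved under pics/ and viewed, about 8 in all and at most 12, crops included, and the job is handed in when it is done.

Besides the shell and the picture viewer there is one more tool, called after ">>>" as name(argument=value, ...) on one line, values as JSON. step_arm: Moves the arm, as the interface text tells. Its arguments: {"type":"object","properties":{"rows":{"type":"array"},"force":{"type":"number"}},"required":["rows"]}

```bash
mkdir -p pics
python3 - <<'E'
from plant import status, viewer, ctrl
import cv2, numpy as np
print(ctrl.pinch_z, status.state())
for n in ("top","side"):
    p=viewer.snapshot(n); cv2.imwrite(f"pics/{n}1.png",p["image"][:,:,::-1])
    print(n,p["fx"],p["fy"],p["cx"],p["cy"],np.round(p["R"],4).tolist(),np.round(p["t"],4).tolist())
    for q in ("low_tin","middle_tin","tall_tin","carton","pad","packed_tin","packed_jar"):
        print(q,[(round(d["conf"],2),d["bbox"],int(d["pixels"].sum())) for d in viewer.cut_out(p,q)][:3])
E
```

```text
-0.0187 {'t': 0.0, 'joint_positions': array([-1.46042483e+00,  3.13463644e-01,  1.49842568e+00, -5.81559610e-06,
        1.33100027e+00, -2.23418882e-01]), 'joint_velocities': array([ 0.00028191, -0.00101714, -0.00041705,  0.00121988, -0.00060861,
        0.00020309]), 'effort': array([-5.85457274e-04, -4.02210367e+01, -2.52271038e+01,  6.94479723e-02,
        3.52429936e-02, -1.09437983e-04]), 'tcp_pos': array([ 0.17195425, -0.4957836 ,  0.23815838]), 'orientation': array([[ 9.44806871e-01,  3.27627768e-01, -1.48470232e-04],
       [ 3.27627681e-01, -9.44806035e-01,  1.28843210e-03],
       [ 2.81850564e-04, -1.26596246e-03, -9.99999159e-01]]), 'force': array([-0.24229485,  0.3084169 ,  0.25700021]), 'wrist_torque': array([ 0.04022641, -0.03761027,  0.04780494]), 'opening': 0.08807747365738941}
top 461.001279444378 461.001279444378 280.97964438539873 219.63294887129342 [[-0.025, -0.9997, -0.0051], [-0.9937, 0.0254, -0.1095], [0.1096, 0.0024, -0.994]] [0.0093, 0.5137, 1.0399]
low_tin [(0.89, [172.2, 202.4, 211.0, 238.1], 1051)]
middle_tin [(0.76, [109.0, 233.7, 147.0, 261.9], 944)]
tall_tin []
carton [(0.73, [317.3, 174.6, 453.9, 248.7], 2972)]
pad [(0.59, [362.8, 192.3, 402.7, 234.0], 1111)]
packed_tin [(0.86, [405.2, 182.9, 446.0, 221.3], 995)]
packed_jar [(0.9, [332.5, 206.5, 365.3, 236.5], 731)]
side 537.6136287705765 537.6136287705765 273.91091809381066 211.55513759038058 [[-0.9343, -0.3564, -0.0096], [-0.1781, 0.4897, -0.8535], [0.3089, -0.7957, -0.521]] [0.5101, 0.1535, 1.0554]
low_tin [(0.97, [231.6, 264.9, 274.9, 305.8], 1545)]
middle_tin [(0.55, [228.4, 308.2, 273.8, 371.6], 2366)]
tall_tin [(0.59, [264.2, 207.5, 300.5, 268.0], 1795)]
carton [(0.95, [290.5, 144.3, 338.5, 221.6], 1916), (0.61, [265.4, 208.5, 300.0, 268.9], 1794)]
pad []
packed_tin [(0.62, [308.5, 140.0, 334.0, 162.0], 516)]
packed_jar [(0.86, [297.6, 165.5, 329.2, 195.1], 693)]
```

View pics/top1.png

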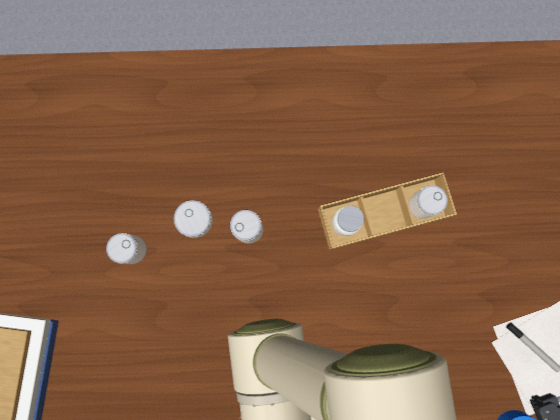

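View pics/side1.png

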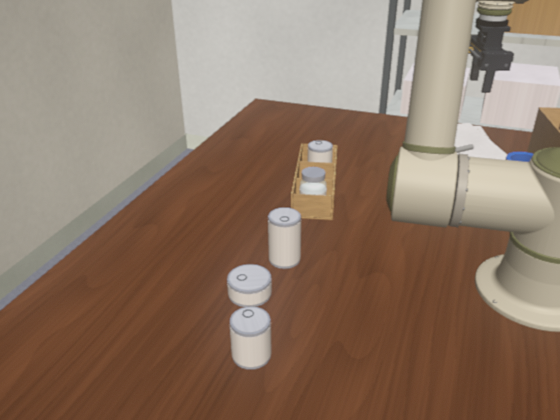

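The top view shows the low tin at (192,219), the tall tin at (246,226) and the middle tin at (125,248). In the carton, the jar is at (348,220), the empty compartment is the middle one at about (385,212), and the packed tin is at (431,200). The side view agrees on the order.

```bash
cat > h.py <<'E'
from plant import status, viewer, ctrl
import numpy as np
from scipy.optimize import least_squares
def plane(p,u,v,z):
    R,t=np.array(p["R"]),np.array(p["t"]); c=-R.T@t
    d=R.T@np.array([(u-p["cx"])/p["fx"],(v-p["cy"])/p["fy"],1]); return c+d*(z-c[2])/d[2]
def proj(p,X):
    c=X@np.array(p["R"]).T+p["t"]; return np.c_[p["fx"]*c[:,0]/c[:,2]+p["cx"],p["fy"]*c[:,1]/c[:,2]+p["cy"]]
a=np.linspace(0,2*np.pi,200)
def bbox_cyl(p,xy,r,h,z0=0):
    X=np.vstack([np.c_[xy[0]+r*np.cos(a),xy[1]+r*np.sin(a),0*a+z] for z in (z0,z0+h)])
    q=proj(p,X); return np.r_[q.min(0),q.max(0)]
def cyl(p,b,r,h,x0):
    s=least_squares(lambda x:bbox_cyl(p,x,r,h)-b,x0); return s.x,np.abs(s.fun).max()
E
python3 - <<'E'
from h import *
T=viewer.snapshot("top");S=viewer.snapshot("side")
for q,r,h in (("low_tin",.042,.04),("middle_tin",.033,.08),("tall_tin",.033,.11)):
    for n,p in (("top",T),("side",S)):
        for d in viewer.cut_out(p,q)[:1]:
            b=np.array(d["bbox"]);print(q,n,cyl(p,b,r,h,plane(p,*(b[:2]+b[2:])/2,h/2)[:2]))
print("tall top by eye",plane(T,247,226,.11)[:2])
# carton rim corners by eye
C=np.array([plane(T,u,v,.065)[:2] for u,v in ((319,207),(330,249),(456,214),(444,174))])
print(C.round(3).tolist(),"centre",C.mean(0),[np.linalg.norm(C[i]-C[(i+1)%4]).round(3) for i in range(4)])
for q,z in (("packed_tin",.084),("packed_jar",.099),("pad",.006)):
    for d in viewer.cut_out(T,q)[:1]:
        b=np.array(d["bbox"]);print(q,plane(T,*(b[:2]+b[2:])/2,z)[:2])
print("jar,tin by eye",plane(T,349,219,.099)[:2],plane(T,433,199,.084)[:2])
d=viewer.cut_out(T,"carton")[0]; print(plane(T,*(np.array(d["bbox"])[:2]+np.array(d["bbox"])[2:])/2,.06)[:2])
E
```

```text
low_tin top (array([0.51910267, 0.20207186]), np.float64(3.386126703998258))
low_tin side (array([0.512951  , 0.20068875]), np.float64(1.0444309884225618))
middle_tin top (array([0.45041972, 0.35080168]), np.float64(2.387128478370471))
middle_tin side (array([0.45514041, 0.35506543]), np.float64(0.44997942940767643))
tall_tin top (array([0.4986123 , 0.07541293]), np.float64(2.0824726015674173))
tall_tin side (array([0.49543485, 0.0836454 ]), np.float64(2.185398025928748))
tall top by eye [0.49291634 0.06899509]
[[0.536, -0.09], [0.441, -0.111], [0.512, -0.395], [0.604, -0.374]] centre [ 0.52340324 -0.24255077] [np.float64(0.097), np.float64(0.293), np.float64(0.094), np.float64(0.292)]
packed_tin [ 0.54027436 -0.32325257]
packed_jar [ 0.49718945 -0.14532796]
pad [ 0.52945837 -0.24311466]
jar,tin by eye [ 0.503569   -0.15088194] [ 0.54474809 -0.33969922]
[ 0.52253602 -0.24333131]
```

Estimates: low tin lid at (0.515, 0.201) and empty compartment at (0.523, −0.243); the rim corners and the pad agree on the compartment. I'll travel high, with the fingers nearly shut.

>>> step_arm(rows=[{"tx": 0.02,"ty": -0.02,"tz": -0.02,"grip": 10},{"tx": 0.276,"ty": -0.273,"tz": -0.02,"grip": 10},{"tx": 0.276,"ty": -0.273,"tz": -0.02,"grip": 10},{"tx": 0.276,"ty": -0.273,"tz": -0.02,"grip": 10},{"tx": 0.276,"ty": -0.273,"tz": -0.02,"grip": 10},{"tx": 0.276,"ty": -0.273,"tz": -0.02,"grip": 10},{"tx": 0.276,"ty": -0.273,"tz": -0.02,"grip": 10},{"tx": 0.276,"ty": -0.273,"tz": -0.02,"grip": 10},{"tx": 0.276,"ty": -0.273,"tz": -0.02,"grip": 10},{"tx": 0.276,"ty": -0.273,"tz": -0.02,"grip": 10}])

```text
invalid input at $.rows[0]: expected keys tx, ty, tz, ax, ay, az, grip
```

>>> step_arm(rows=[{"tx": 0.02,"ty": -0.02,"tz": -0.02,"ax": 0,"ay": 0,"az": 0,"grip": 10},{"tx": 0.276,"ty": -0.273,"tz": -0.02,"ax": 0,"ay": 0,"az": 0,"grip": 10},{"tx": 0.276,"ty": -0.273,"tz": -0.02,"ax": 0,"ay": 0,"az": 0,"grip": 10},{"tx": 0.276,"ty": -0.273,"tz": -0.02,"ax": 0,"ay": 0,"az": 0,"grip": 10},{"tx": 0.276,"ty": -0.273,"tz": -0.02,"ax": 0,"ay": 0,"az": 0,"grip": 10},{"tx": 0.276,"ty": -0.273,"tz": -0.02,"ax": 0,"ay": 0,"az": 0,"grip": 10},{"tx": 0.276,"ty": -0.273,"tz": -0.02,"ax": 0,"ay": 0,"az": 0,"grip": 10},{"tx": 0.276,"ty": -0.273,"tz": -0.02,"ax": 0,"ay": 0,"az": 0,"grip": 10},{"tx": 0.276,"ty": -0.273,"tz": -0.02,"ax": 0,"ay": 0,"az": 0,"grip": 10},{"tx": 0.276,"ty": -0.273,"tz": -0.02,"ax": 0,"ay": 0,"az": 0,"grip": 10}])

```text
t: 2.23
tcp_pos: [0.344, -0.1448, 0.259]
orientation: [[0.944, 0.329, 0.001], [0.329, -0.944, -0.0], [0.001, 0.0, -1.0]]
force: [0.3, -0.3, 0.0]
opening: 0.0234
```

>>> step_arm(rows=[{"tx": 0.276,"ty": -0.272,"tz": 0,"ax": 0,"ay": 0,"az": 0,"grip": 10},{"tx": 0.276,"ty": -0.272,"tz": 0,"ax": 0,"ay": 0,"az": 0,"grip": 10},{"tx": 0.276,"ty": -0.272,"tz": 0,"ax": 0,"ay": 0,"az": 0,"grip": 10},{"tx": 0.276,"ty": -0.272,"tz": 0,"ax": 0,"ay": 0,"az": 0,"grip": 10},{"tx": 0.276,"ty": -0.272,"tz": 0,"ax": 0,"ay": 0,"az": 0,"grip": 10},{"tx": 0.276,"ty": -0.272,"tz": 0,"ax": 0,"ay": 0,"az": 0,"grip": 10},{"tx": 0.276,"ty": -0.272,"tz": 0,"ax": 0,"ay": 0,"az": 0,"grip": 10},{"tx": 0.276,"ty": -0.272,"tz": 0,"ax": 0,"ay": 0,"az": 0,"grip": 10},{"tx": 0.276,"ty": -0.272,"tz": 0,"ax": 0,"ay": 0,"az": 0,"grip": 10},{"tx": 0.276,"ty": -0.272,"tz": 0,"ax": 0,"ay": 0,"az": 0,"grip": 10}])

```text
t: 3.07
tcp_pos: [0.5159, 0.204, 0.2581]
orientation: [[0.944, 0.331, -0.0], [0.331, -0.944, 0.001], [0.0, -0.001, -1.0]]
force: [-0.9, 0.3, -0.2]
opening: 0.0088
```

Run:
```python
from h import *; import cv2
s=status.state(); p=viewer.snapshot("wrist"); cv2.imwrite("pics/w1.png",p["image"][:,:,::-1])
M=np.array(p["tool_from_camera"]); Rw=s["orientation"]; 
q=dict(p); Rc=(Rw@M[:3,:3]).T; q["R"]=Rc; q["t"]=-Rc@(Rw@M[:3,3]+s["tcp_pos"])
print(s["t"],s["tcp_pos"],s["opening"])
for n,r,h in (("low_tin",.042,.04),("middle_tin",.033,.08),("tall_tin",.033,.11)):
    for d in viewer.cut_out(p,n)[:1]:
        b=np.array(d["bbox"]); print(n,d["conf"],b,cyl(q,b,r,h,plane(q,*(b[:2]+b[2:])/2,h)[:2]))
print(proj(q,np.array([[.515,.201,.04]])))
```

```text
3.0667 [0.51585915 0.20398394 0.25805021] 0.008805843320921847
low_tin 0.92 [246.5 138.4 319.9 210.7] (array([0.51885347, 0.20144566]), np.float64(0.8056098070423445))
middle_tin 0.69 [102.  154.2 187.4 225.5] (array([0.45510701, 0.34695375]), np.float64(0.6818977869350533))
tall_tin 0.68 [344.5 196.9 424.6 268.2] (array([0.50184624, 0.07765625]), np.float64(7.8660489274412555))
[[282.46225026 180.07449873]]
```

View pics/w1.png

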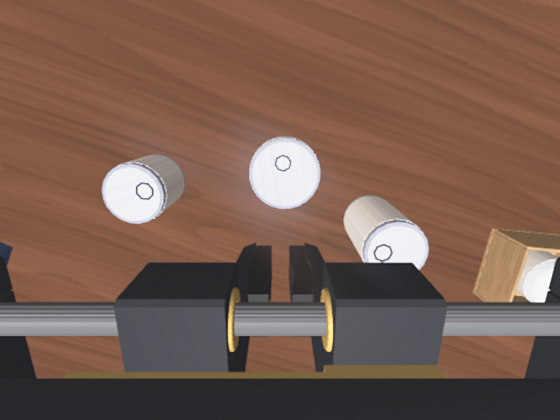

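The wrist view shows the low tin's lid at (284,173), centred ahead between the other two tins. Its fitted position, (0.519, 0.201), is within 4 mm of the estimate. Descending.

>>> step_arm(rows=[{"tx": 0.002,"ty": 0.003,"tz": 0.03,"ax": 0,"ay": 0,"az": 0,"grip": 10},{"tx": 0.002,"ty": 0.003,"tz": 0.06,"ax": 0,"ay": 0,"az": 0,"grip": 10},{"tx": 0.002,"ty": 0.003,"tz": 0.09,"ax": 0,"ay": 0,"az": 0,"grip": 10},{"tx": 0.002,"ty": 0.003,"tz": 0.12,"ax": 0,"ay": 0,"az": 0,"grip": 10},{"tx": 0.002,"ty": 0.003,"tz": 0.145,"ax": 0,"ay": 0,"az": 0,"grip": 10},{"tx": 0.002,"ty": 0.003,"tz": 0.165,"ax": 0,"ay": 0,"az": 0,"grip": 10},{"tx": 0.002,"ty": 0.003,"tz": 0.178,"ax": 0,"ay": 0,"az": 0,"grip": 10},{"tx": 0.002,"ty": 0.003,"tz": 0.185,"ax": 0,"ay": 0,"az": 0,"grip": 10},{"tx": 0.002,"ty": 0.003,"tz": 0.185,"ax": 0,"ay": 0,"az": 0,"grip": 10},{"tx": 0.002,"ty": 0.003,"tz": 0.185,"ax": 0,"ay": 0,"az": 0,"grip": 10}])

```text
t: 4.1
tcp_pos: [0.5181, 0.1969, 0.0746]
orientation: [[0.945, 0.327, 0.001], [0.327, -0.945, 0.0], [0.001, 0.0, -1.0]]
force: [0.7, 0.5, 0.3]
opening: 0.0086
```

>>> step_arm(rows=[{"tx": 0,"ty": 0,"tz": 0,"ax": 0,"ay": 0,"az": 0,"grip": 10},{"tx": 0,"ty": 0,"tz": 0,"ax": 0,"ay": 0,"az": 0,"grip": 10},{"tx": 0,"ty": 0,"tz": 0,"ax": 0,"ay": 0,"az": 0,"grip": 10},{"tx": 0,"ty": 0,"tz": 0,"ax": 0,"ay": 0,"az": 0,"grip": 10},{"tx": 0,"ty": 0,"tz": 0,"ax": 0,"ay": 0,"az": 0,"grip": 10},{"tx": 0,"ty": 0,"tz": 0,"ax": 0,"ay": 0,"az": 0,"grip": 10},{"tx": 0,"ty": 0,"tz": 0,"ax": 0,"ay": 0,"az": 0,"grip": 10},{"tx": 0,"ty": 0,"tz": 0,"ax": 0,"ay": 0,"az": 0,"grip": 10},{"tx": 0,"ty": 0,"tz": 0,"ax": 0,"ay": 0,"az": 0,"grip": 10},{"tx": 0,"ty": 0,"tz": 0,"ax": 0,"ay": 0,"az": 0,"grip": 10}])

```text
t: 4.93
tcp_pos: [0.5178, 0.1976, 0.0737]
orientation: [[0.945, 0.328, -0.0], [0.328, -0.945, -0.0], [-0.0, -0.0, -1.0]]
force: [0.0, 0.7, -1.6]
opening: 0.0088
```

>>> step_arm(rows=[{"tx": 0,"ty": 0,"tz": 0,"ax": 0,"ay": 0,"az": 0,"grip": 10},{"tx": 0,"ty": 0,"tz": 0,"ax": 0,"ay": 0,"az": 0,"grip": 10},{"tx": 0,"ty": 0,"tz": 0,"ax": 0,"ay": 0,"az": 0,"grip": 10},{"tx": 0,"ty": 0,"tz": 0,"ax": 0,"ay": 0,"az": 0,"grip": 10},{"tx": 0,"ty": 0,"tz": 0,"ax": 0,"ay": 0,"az": 0,"grip": 10},{"tx": 0,"ty": 0,"tz": 0,"ax": 0,"ay": 0,"az": 0,"grip": 10},{"tx": 0,"ty": 0,"tz": 0,"ax": 0,"ay": 0,"az": 0,"grip": 10},{"tx": 0,"ty": 0,"tz": 0,"ax": 0,"ay": 0,"az": 0,"grip": 10},{"tx": 0,"ty": 0,"tz": 0,"ax": 0,"ay": 0,"az": 0,"grip": 10},{"tx": 0,"ty": 0,"tz": 0,"ax": 0,"ay": 0,"az": 0,"grip": 10}])

```text
t: 5.77
tcp_pos: [0.5178, 0.1976, 0.0737]
orientation: [[0.945, 0.328, -0.0], [0.328, -0.945, 0.0], [-0.0, -0.0, -1.0]]
force: [0.5, -0.3, 0.2]
opening: 0.0088
```

Run:
```python
from h import *; import cv2
s=status.state(); p=viewer.snapshot("side"); cv2.imwrite("pics/s2.png",p["image"][:,:,::-1]); print(s["tcp_pos"],s["t"])
```

```text
[0.51784535 0.19756531 0.07372925] 5.7667
```

View pics/s2.png

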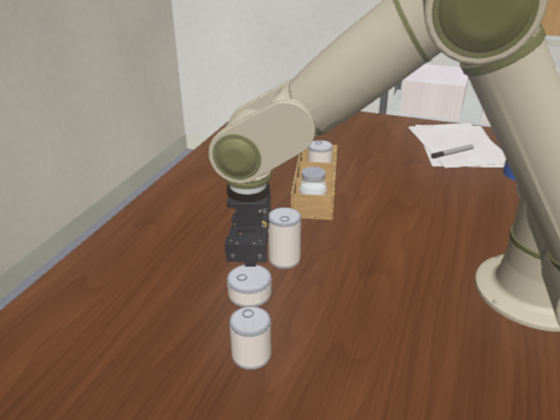

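The side view shows the closed fingertips at (250,263), just above the low tin's lid. The tins are in the same places as before. I'll hold a little longer, then rise.

>>> step_arm(rows=[{"tx": 0,"ty": 0,"tz": 0,"ax": 0,"ay": 0,"az": 0,"grip": 10},{"tx": 0,"ty": 0,"tz": 0,"ax": 0,"ay": 0,"az": 0,"grip": 10},{"tx": 0,"ty": 0,"tz": 0,"ax": 0,"ay": 0,"az": 0,"grip": 10},{"tx": 0,"ty": 0,"tz": 0,"ax": 0,"ay": 0,"az": 0,"grip": 10},{"tx": 0,"ty": 0,"tz": 0,"ax": 0,"ay": 0,"az": 0,"grip": 10},{"tx": 0,"ty": 0,"tz": 0,"ax": 0,"ay": 0,"az": 0,"grip": 10}])

```text
t: 6.32
tcp_pos: [0.5178, 0.1976, 0.0737]
orientation: [[0.945, 0.328, -0.0], [0.328, -0.945, 0.0], [0.0, -0.0, -1.0]]
force: [-0.9, 0.6, 1.0]
opening: 0.0088
```

>>> step_arm(rows=[{"tx": 0,"ty": 0,"tz": -0.02,"ax": 0,"ay": 0,"az": 0,"grip": 10},{"tx": 0,"ty": 0,"tz": -0.05,"ax": 0,"ay": 0,"az": 0,"grip": 10},{"tx": 0,"ty": 0,"tz": -0.085,"ax": 0,"ay": 0,"az": 0,"grip": 10},{"tx": 0,"ty": 0,"tz": -0.12,"ax": 0,"ay": 0,"az": 0,"grip": 10},{"tx": 0,"ty": 0,"tz": -0.155,"ax": 0,"ay": 0,"az": 0,"grip": 10},{"tx": 0,"ty": 0,"tz": -0.18,"ax": 0,"ay": 0,"az": 0,"grip": 10},{"tx": 0,"ty": 0,"tz": -0.185,"ax": 0,"ay": 0,"az": 0,"grip": 10},{"tx": 0,"ty": 0,"tz": -0.185,"ax": 0,"ay": 0,"az": 0,"grip": 10}])

```text
t: 6.98
tcp_pos: [0.5182, 0.1977, 0.26]
orientation: [[0.945, 0.328, 0.003], [0.328, -0.945, 0.0], [0.003, 0.001, -1.0]]
force: [0.4, -0.3, -0.5]
opening: 0.0088
```

>>> step_arm(rows=[{"tx": -0.01,"ty": 0.03,"tz": 0,"ax": 0,"ay": 0,"az": 0,"grip": 10},{"tx": -0.14,"ty": 0.418,"tz": 0,"ax": 0,"ay": 0,"az": 0,"grip": 10},{"tx": -0.14,"ty": 0.418,"tz": 0,"ax": 0,"ay": 0,"az": 0,"grip": 10},{"tx": -0.14,"ty": 0.418,"tz": 0,"ax": 0,"ay": 0,"az": 0,"grip": 10},{"tx": -0.14,"ty": 0.418,"tz": 0,"ax": 0,"ay": 0,"az": 0,"grip": 10},{"tx": -0.14,"ty": 0.418,"tz": 0,"ax": 0,"ay": 0,"az": 0,"grip": 10},{"tx": -0.14,"ty": 0.418,"tz": 0,"ax": 0,"ay": 0,"az": 0,"grip": 10},{"tx": -0.14,"ty": 0.418,"tz": 0,"ax": 0,"ay": 0,"az": 0,"grip": 10},{"tx": -0.14,"ty": 0.418,"tz": 0,"ax": 0,"ay": 0,"az": 0,"grip": 10},{"tx": -0.14,"ty": 0.418,"tz": 0,"ax": 0,"ay": 0,"az": 0,"grip": 10}])

```text
t: 7.82
tcp_pos: [0.5212, -0.2108, 0.2565]
orientation: [[0.945, 0.327, -0.003], [0.327, -0.945, 0.002], [-0.002, -0.003, -1.0]]
force: [0.9, -0.1, 0.0]
opening: 0.0091
```

Run:
```python
from h import *; import cv2
s=status.state(); p=viewer.snapshot("wrist"); cv2.imwrite("pics/w2.png",p["image"][:,:,::-1])
M=np.array(p["tool_from_camera"]); Rw=s["orientation"]; 
q=dict(p); Rc=(Rw@M[:3,:3]).T; q["R"]=Rc; q["t"]=-Rc@(Rw@M[:3,3]+s["tcp_pos"])
print(s["t"],s["tcp_pos"])
for n,z in (("packed_tin",.084),("packed_jar",.099),("pad",.006)):
    for d in viewer.cut_out(p,n)[:1]:
        b=np.array(d["bbox"]); print(n,d["conf"],b,plane(q,*(b[:2]+b[2:])/2,z))
c=np.array([.523,-.243,.065]); u=np.array([.22,.975,0]);u/=np.linalg.norm(u); v=np.array([u[1],-u[0],0])
im=p["image"][:,:,::-1].copy()
for P in proj(q,np.array([c]+[c+i*.145*u+j*.05*v for i in(-1,-.33,.33,1) for j in(-1,1)])): cv2.circle(im,tuple(int(k) for k in P),3,(0,0,255),-1)
cv2.imwrite("pics/w2.png",im)
```

```text
7.8167 [ 0.52124686 -0.21082125  0.25654   ]
packed_tin 0.78 [355.8 166.8 433.2 236. ] [ 0.54535349 -0.32855569  0.084     ]
packed_jar 0.64 [191.4 146.3 258.6 213.1] [ 0.51338119 -0.15590251  0.099     ]
pad 0.89 [271.9 143.4 345.1 213.4] [ 0.52649279 -0.24664088  0.006     ]
```

View pics/w2.png

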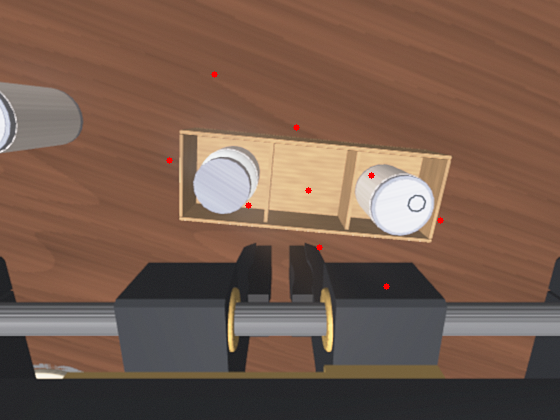

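The red dot for my target is at (308,190), in the middle of the empty compartment. The outline dots are skewed only because I gave that check the wrong tilt sign. The pad's position, (0.526, −0.247), agrees within 5 mm. I'll finish the sideways move, then descend.

>>> step_arm(rows=[{"tx": -0.01,"ty": 0.031,"tz": 0,"ax": 0,"ay": 0,"az": 0,"grip": 10},{"tx": -0.01,"ty": 0.031,"tz": 0,"ax": 0,"ay": 0,"az": 0,"grip": 10},{"tx": -0.01,"ty": 0.031,"tz": 0.03,"ax": 0,"ay": 0,"az": 0,"grip": 10},{"tx": -0.01,"ty": 0.031,"tz": 0.06,"ax": 0,"ay": 0,"az": 0,"grip": 10},{"tx": -0.01,"ty": 0.031,"tz": 0.09,"ax": 0,"ay": 0,"az": 0,"grip": 10},{"tx": -0.01,"ty": 0.031,"tz": 0.12,"ax": 0,"ay": 0,"az": 0,"grip": 10},{"tx": -0.01,"ty": 0.031,"tz": 0.14,"ax": 0,"ay": 0,"az": 0,"grip": 10},{"tx": -0.01,"ty": 0.031,"tz": 0.153,"ax": 0,"ay": 0,"az": 0,"grip": 10},{"tx": -0.01,"ty": 0.031,"tz": 0.16,"ax": 0,"ay": 0,"az": 0,"grip": 10},{"tx": -0.01,"ty": 0.031,"tz": 0.16,"ax": 0,"ay": 0,"az": 0,"grip": 10}])

```text
t: 8.85
tcp_pos: [0.5224, -0.2399, 0.0971]
orientation: [[0.944, 0.329, -0.003], [0.329, -0.944, 0.002], [-0.002, -0.003, -1.0]]
force: [-0.5, 0.1, -0.6]
opening: 0.0091
```

>>> step_arm(rows=[{"tx": 0,"ty": 0,"tz": 0,"ax": 0,"ay": 0,"az": 0,"grip": 10},{"tx": 0,"ty": 0,"tz": 0,"ax": 0,"ay": 0,"az": 0,"grip": 10},{"tx": 0,"ty": 0,"tz": 0,"ax": 0,"ay": 0,"az": 0,"grip": 10},{"tx": 0,"ty": 0,"tz": 0,"ax": 0,"ay": 0,"az": 0,"grip": 10},{"tx": 0,"ty": 0,"tz": 0,"ax": 0,"ay": 0,"az": 0,"grip": 10},{"tx": 0,"ty": 0,"tz": 0,"ax": 0,"ay": 0,"az": 0,"grip": 10},{"tx": 0,"ty": 0,"tz": 0,"ax": 0,"ay": 0,"az": 0,"grip": 10},{"tx": 0,"ty": 0,"tz": 0,"ax": 0,"ay": 0,"az": 0,"grip": 10},{"tx": 0,"ty": 0,"tz": 0,"ax": 0,"ay": 0,"az": 0,"grip": 10},{"tx": 0,"ty": 0,"tz": 0,"ax": 0,"ay": 0,"az": 0,"grip": 10}])

```text
t: 9.68
tcp_pos: [0.5229, -0.2416, 0.0987]
orientation: [[0.945, 0.328, -0.0], [0.328, -0.945, 0.0], [-0.0, -0.0, -1.0]]
force: [1.0, 0.4, 1.2]
opening: 0.0086
```

>>> step_arm(rows=[{"tx": 0,"ty": 0,"tz": 0,"ax": 0,"ay": 0,"az": 0,"grip": 10},{"tx": 0,"ty": 0,"tz": 0,"ax": 0,"ay": 0,"az": 0,"grip": 10},{"tx": 0,"ty": 0,"tz": 0,"ax": 0,"ay": 0,"az": 0,"grip": 10},{"tx": 0,"ty": 0,"tz": 0,"ax": 0,"ay": 0,"az": 0,"grip": 10},{"tx": 0,"ty": 0,"tz": 0,"ax": 0,"ay": 0,"az": 0,"grip": 10},{"tx": 0,"ty": 0,"tz": 0,"ax": 0,"ay": 0,"az": 0,"grip": 10},{"tx": 0,"ty": 0,"tz": 0,"ax": 0,"ay": 0,"az": 0,"grip": 10},{"tx": 0,"ty": 0,"tz": 0,"ax": 0,"ay": 0,"az": 0,"grip": 10},{"tx": 0,"ty": 0,"tz": 0,"ax": 0,"ay": 0,"az": 0,"grip": 10},{"tx": 0,"ty": 0,"tz": 0,"ax": 0,"ay": 0,"az": 0,"grip": 10}])

```text
t: 10.52
tcp_pos: [0.5229, -0.2416, 0.0987]
orientation: [[0.945, 0.328, 0.0], [0.328, -0.945, 0.0], [0.0, -0.0, -1.0]]
force: [-0.1, -0.3, 0.1]
opening: 0.0089
```

>>> step_arm(rows=[{"tx": 0,"ty": 0,"tz": 0,"ax": 0,"ay": 0,"az": 0,"grip": 10},{"tx": 0,"ty": 0,"tz": 0,"ax": 0,"ay": 0,"az": 0,"grip": 10},{"tx": 0,"ty": 0,"tz": 0,"ax": 0,"ay": 0,"az": 0,"grip": 10},{"tx": 0,"ty": 0,"tz": 0,"ax": 0,"ay": 0,"az": 0,"grip": 10},{"tx": 0,"ty": 0,"tz": 0,"ax": 0,"ay": 0,"az": 0,"grip": 10},{"tx": 0,"ty": 0,"tz": 0,"ax": 0,"ay": 0,"az": 0,"grip": 10}])

```text
t: 11.02
tcp_pos: [0.5229, -0.2416, 0.0987]
orientation: [[0.945, 0.328, -0.0], [0.328, -0.945, -0.0], [-0.0, 0.0, -1.0]]
force: [-0.6, -0.1, -0.1]
opening: 0.0088
```

Run:
```python
from h import *; import cv2
s=status.state(); print(s["tcp_pos"],s["t"],s["force"])
p=viewer.snapshot("side"); cv2.imwrite("pics/s3.png",p["image"][:,:,::-1])
for n in ("low_tin","middle_tin","tall_tin","packed_tin","packed_jar"): print(n,[d["bbox"] for d in viewer.cut_out(p,n)[:1]])
```

```text
[ 0.52286666 -0.24161845  0.09871435] 11.0167 [-0.60850439 -0.14713932 -0.10475205]
low_tin [[228.5, 265.6, 273.7, 307.1]]
middle_tin [[229.0, 307.6, 269.5, 370.8]]
tall_tin [[267.1, 207.2, 298.7, 269.0]]
packed_tin [[309.4, 146.6, 332.5, 163.1]]
packed_jar [[296.3, 166.1, 324.8, 193.5]]
```

View pics/s3.png

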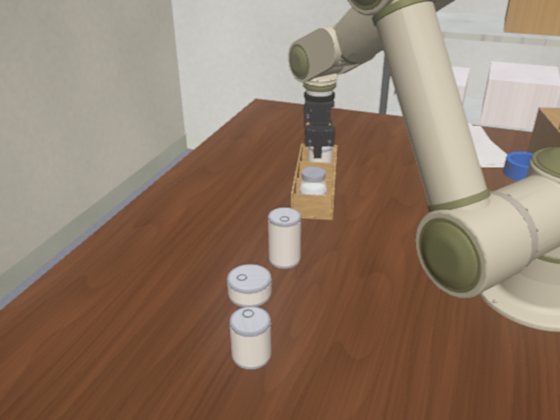

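The side view shows the fingertips at (318,155), above the middle compartment. Nothing else has moved, so I'm handing in.

```bash
python3 -c "
from plant import ctrl; print(ctrl.sign_off())"
```

```text
the job is handed in; nothing more can be done
None
```

I pointed at the low, wide tin, then at the empty compartment, and handed the job in with the hand still pointing there. `sign_off` gives no verdict, so I don't know the official result.

- **Low tin:** the fingertips stayed about 34 mm above the lid for over 2 s, within about 5 mm of its estimated middle.
- **Empty compartment:** it is the middle one. The fingertips stayed about 34 mm above the rim for over 2 s, at (0.523, −0.242). The estimated middle is (0.523, −0.243) from the carton's rim and about (0.526, −0.247) from the pad.
- **Last checks:** the measured force was only noise (about 1 N or less, with two readings of 1.6–1.8 N while holding still). In the final side view every tin and the jar look unmoved. The detection outlines shifted by a few pixels, about 7 for the packed tin, which the hand partly hid. The job took about 11 s of the 48 s allowed.
- **One check failed:** the carton outline I drew on one wrist picture had the wrong tilt sign. Its centre point was right, so it did not affect the moves.

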